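# Pack and label a tray of honey jars

### The job

First clear the packing tray: lay the hand scanner flat in the middle of the rubber mat and stand every tall bottle that was left in the tray upright on the wooden board. Then put every gold-lidded jar standing on the open table beside the tray (not those in the white crate or on the desk behind) into the tray, one to a pocket, upright and right down on the pocket's floor. When all are in, press the label printer's button fully down to print the tray's label; leave everything else where it stands.

Things in the scene. Friction and masses are not known exactly. Their poses are not given: they have to be found in the camera images.
- tray: white plastic packing tray, 206 (its x) x 164 (its y) x 34 mm high, fixed, in a thin cardboard carton of the same height (212 x 170 mm outside). It has six square pockets 56 x 56 mm, 30 mm deep, floor 4 mm above its underside, their centres at x = -64, 0, +64 mm and y = -42, +42 mm of the tray. Origin: centre of its underside
- jar0: squat glass jar with a gold metal lid, standing loose on the table to the left; may be absent. 58 mm tall: body 50 mm across, lid 52 mm across from 40 mm up. All jars are alike. Origin: centre of its underside, z up
- jar1: squat glass jar with a gold metal lid, standing loose on the table to the left; may be absent. 58 mm tall: body 50 mm across, lid 52 mm across from 40 mm up. All jars are alike. Origin: centre of its underside, z up
- jar2: squat glass jar with a gold metal lid, standing loose on the table to the left; may be absent. 58 mm tall: body 50 mm across, lid 52 mm across from 40 mm up. All jars are alike. Origin: centre of its underside, z up
- jar3: squat glass jar with a gold metal lid, standing loose on the table to the left; may be absent. 58 mm tall: body 50 mm across, lid 52 mm across from 40 mm up. All jars are alike. Origin: centre of its underside, z up
- jar4: squat glass jar with a gold metal lid, standing loose on the table to the left; may be absent. 58 mm tall: body 50 mm across, lid 52 mm across from 40 mm up. All jars are alike. Origin: centre of its underside, z up
- jar5: squat glass jar with a gold metal lid, standing loose on the table to the left; may be absent. 58 mm tall: body 50 mm across, lid 52 mm across from 40 mm up. All jars are alike. Origin: centre of its underside, z up
- bottle0: tall slim white bottle with a black cap, standing in one of the tray's pockets; may be absent. 85 mm tall: body 36 mm across up to 62 mm, cap 20 mm across. Origin: centre of its underside, z up
- bottle1: tall slim white bottle with a black cap, standing in one of the tray's pockets; may be absent. 85 mm tall: body 36 mm across up to 62 mm, cap 20 mm across. Origin: centre of its underside, z up
- bottle2: tall slim white bottle with a black cap, standing in one of the tray's pockets; may be absent. 85 mm tall: body 36 mm across up to 62 mm, cap 20 mm across. Origin: centre of its underside, z up
- scanner: cordless hand scanner lying flat across the tray's right-hand pockets, 160 mm long in all: handle 32 mm wide, 28 mm high, from x = -80 to +30 mm; black head 64 mm wide (y from -24 to +40 mm), 30 mm high, x = +30 to +80 mm. Origin: on its underside, on the handle's centre line in mid length; x runs from handle to head, z up. Balances near x = +10 mm
- mat: black rubber mat 210 (its x) x 130 x 4 mm, fixed flat on the table to the right. Origin: centre of its underside
- board: wooden board 110 (its x) x 160 (its y) x 12 mm, fixed flat on the table at the right rear. Origin: centre of its underside
- printer: grey label printer 200 x 200 x 100 mm high, fixed at the far right. Origin: centre of its underside
- print_button (a joint): travel of the round push button on the printer's top: 0 up, 0.006 m fully down; springs back; about 4.5 N
- print_button_top (a point): centre of the button's top face (26 mm across); press straight down
- stamp: a wooden hand stamp, 64 mm tall, rectangular 45 x 30 mm foot with a turned knob handle, standing among the jars. Bystander: leave alone. Origin: centre of its underside
- mug: a white mug, 85 mm tall, 76 mm across, beyond the tray. Bystander: leave alone. Origin: centre of its underside
- tape: a roll of clear tape lying flat, 100 mm across, 45 mm high. Bystander: leave alone. Origin: centre of its underside
- smallbox: a small cardboard box 50 x 40 x 40 mm beyond the board. Bystander: leave alone. Origin: centre of its underside

How it is judged:
On the way, in this order (a step that is already met when the one before it is completed fails the run):
1. the scanner lies on the rubber mat and every bottle stands on the board (horizontal distance between scanner and mat below 0.06 m and height (world z) of scanner below 0.012 m and angle between scanner's own z axis and vertical below 0.2 rad and x of bottle0 in the frame of board between -0.055 and 0.055 m and y of bottle0 in the frame of board between -0.08 and 0.08 m and z of bottle0 in the frame of board between 0.008 and 0.018 m and angle between each of bottle0, bottle1, bottle2's own z axis and vertical below 0.15 rad and x of bottle1 in the frame of board between -0.055 and 0.055 m and y of bottle1 in the frame of board between -0.08 and 0.08 m and z of bottle1 in the frame of board between 0.008 and 0.018 m and x of bottle2 in the frame of board between -0.055 and 0.055 m and y of bottle2 in the frame of board between -0.08 and 0.08 m and z of bottle2 in the frame of board between 0.008 and 0.018 m), for 0.2 s.
2. every jar stands on the floor of a tray pocket (x of jar0 in the frame of tray between -0.09 and 0.09 m and y of jar0 in the frame of tray between -0.07 and 0.07 m and z of each of jar0, jar1, jar2, jar3, jar4, jar5 in the frame of tray below 0.01 m and angle between each of jar0, jar1, jar2, jar3, jar4, jar5's own z axis and vertical below 0.15 rad and x of jar1 in the frame of tray between -0.09 and 0.09 m and y of jar1 in the frame of tray between -0.07 and 0.07 m and x of jar2 in the frame of tray between -0.09 and 0.09 m and y of jar2 in the frame of tray between -0.07 and 0.07 m and x of jar3 in the frame of tray between -0.09 and 0.09 m and y of jar3 in the frame of tray between -0.07 and 0.07 m and x of jar4 in the frame of tray between -0.09 and 0.09 m and y of jar4 in the frame of tray between -0.07 and 0.07 m and x of jar5 in the frame of tray between -0.09 and 0.09 m and y of jar5 in the frame of tray between -0.07 and 0.07 m), for 0.2 s.
3. the printer's button is pressed down (value of joint print_button above 0.0042 m), for 0.05 s.
At the end, for the whole second after the job is handed in: After the button press (over 4.2 mm): each jar at rest on a tray pocket floor (underside within 10 mm of the tray's, tilt under 0.15 rad), each bottle upright on the board (centre over it, tilt under 0.15 rad), scanner flat on the mat (origin within 60 mm of its centre) (all of step 1 and all of step 2 and linear speed of each of scanner, jar0, jar1, jar2, jar3, jar4, jar5, bottle0, bottle1, bottle2 below 0.02 m/s); the robot touches nothing.
It fails at once if the stamp is moved more than 6 cm or knocked over (distance of stamp from where it was at the start of the episode above 0.06 m or angle between stamp's own z axis and vertical above 0.6 rad).
It fails at once if the mug is moved more than 6 cm or knocked over (distance of mug from where it was at the start of the episode above 0.06 m or angle between mug's own z axis and vertical above 0.6 rad).
It fails at once if the tape is moved more than 6 cm or knocked over (distance of tape from where it was at the start of the episode above 0.06 m or angle between tape's own z axis and vertical above 0.6 rad).
It fails at once if the smallbox is moved more than 6 cm or knocked over (distance of smallbox from where it was at the start of the episode above 0.06 m or angle between smallbox's own z axis and vertical above 0.6 rad).
Of jar0, jar1, jar2, jar3, jar4, jar5 only 4 to 6 are there at a start; the rules pass over those that are not, and their reading is None.
Of bottle0, bottle1, bottle2 only 1 to 2 are there at a start; the rules pass over those that are not, and their reading is None.
At some moment in a run one of jar0, jar1, jar2, jar3, jar4, jar5, scanner may be knocked a few centimetres aside while the robot is not near it.
It also fails if it takes over 210 s, if anything falls off the work surface, if the arm or the gripper's body presses on something with over 40 N, if the wrist force passes 120 N, or if a joint passes its speed limit or range.

### The arm

A 6-joint arm with a two-finger parallel gripper is mounted at the origin on the work surface. World frame = base frame: x ahead of the robot, y to its left, z up, the work surface at z = 0. Lengths are in m, angles in rad, forces in N, time in s.
With the tool pointing down it reaches from about 0.225 to 0.875 m from the base axis. Payload 3.4 kg.
Tool frame: the origin (TCP) lies on the mounting face of the last link; the fingertips stand 173 mm ahead of it and the grasp point (between the pads) lies 155 mm ahead of it; z points along the fingers, y is the line along which they close (so a half turn about z gives the same grasp; the last joint's range is limited). The gripper opens to 85 mm and grips with 20 to 120 N. Pads are 22 mm wide; open, the fingers measure 114 mm over their backs; the gripper's body (76 mm by 85 mm) begins 54 mm behind the grasp point. The pads swing forward as they close: fully open they stand 13 mm farther back than shut.
Start: joints at [-1.25, 0.276, 1.505, -0, 1.361, -0.121], TCP at [0.246, -0.52, 0.405] pointing down, gripper open.
Joint ranges: [-2.89, 2.89], [-0.75, 2.08], [0.22, 2.7], [-1.18, 4.32], [0.11, 2.71], [-2.7, 2.7]. Speed limits (rad/s): [2.57, 2.57, 3.14, 3.14, 3.14, 3.14].

### API

Orientations are given as a unit quaternion [w, x, y, z].
In Python, from rig import manip gives the robot as it stands.
- The arm moves only by the tool carry_out, never from a script. Its arguments are lists of equal length, an entry for each row: "linear": the shift along the world's x, y, z each as a share of 500 mm, from -1 to 1, a list of three; "angular": the turn, a rotation vector about the world's x, y, z each as a share of 0.08 rad, from -1 to 1, a list of three; "hand": the opening, from 0 (shut) to 1 (fully open). In form: {"linear": [[x, y, z], ...], "angular": [[rx, ry, rz], ...], "hand": [hand, ...]}. A call has 1 to 8 rows; each row shifts and turns the commanded pose from where the row before left it; what a row does not reach is not made up. A row lasts 1/12 s, in which the tool goes at most 41.7 mm and 7.16 degrees, less where a joint would pass 70% of its speed; a pose out of reach is approached as far as the arm can. A call with a number of a shift or a turn outside -1 to 1 is refused whole. A call with a gripper value outside its range is refused whole. The fingers move at their own pace and stop on an object; "force" is the grip in N (left out, the last holds). Time passes only in rows, so rows that do not move let the fingers close. It gives the time, the measured TCP pose, the force, the opening and the grip force at its end, in the units of the state.
- manip.get_state(): the state, without advancing time (a new reading comes with each control period).
- manip.get_image(name): name is "side" or "top"; returns the picture (384x512x3 uint8, red, green, blue); there is no depth.
- manip.camera_params(name): a dict with "fx", "fy", "cx", "cy" (pixels), "view" (4x4, takes a point from world to camera coordinates). Camera axes: x right, y down, z forward; pixel columns grow to the right and rows downward; lengths in m; the calibration is good to about 2 mm. A picture is of the moment at which its call begins. camera_params takes no time and is no camera call.
- manip.sign_off(): hands the job in; it is judged then, once.
The state is a dict: "clock": time; "qpos": joint angles; "qd": joint speeds; "effort": joint torques, N m; "position": TCP position; "ee_rot": TCP orientation; "contact_force": force on the tool from outside, world axes, zero at the start; "moment": the same for the moment, N m; "width": finger opening in m; "gripper_force": force on a finger pad.
Only numpy, scipy, OpenCV 4.12 (cv2) and the standard library are available. Lean on these libraries where they do the work, as an engineer would, in place of code of your own. Each camera call takes 0.05 s, during which the arm holds its last target. There are 200 camera calls.

## Working session

There is one attempt and no reset: what is moved stays moved. The work goes in short steps, Python scripts to look and compute and a tool call to move; the robot and the scene stay as the last step left them, time stands still between calls to the robot, and variables do not carry over. Pictures are saved under pics/ and viewed, at most 14 in all, crops included, and the job is handed in when it is done.

Besides the shell and the picture viewer there is one more tool, called after "Request:" as name(argument=value, ...) on one line, values as JSON. carry_out: Moves the arm, as the interface text tells. Its arguments: {"type":"object","properties":{"linear":{"type":"array"},"angular":{"type":"array"},"hand":{"type":"array"},"force":{"type":"number"}},"required":["linear","angular","hand"]}

```bash
ls; mkdir -p pics
python3 - <<'E'
from rig import manip
import cv2
for n in ("top","side"):
    cv2.imwrite(f"pics/{n}0.png",manip.get_image(n)[:,:,::-1])
    p=manip.camera_params(n);print(n,p)
s=manip.get_state();print(s)
E
```

```text
pics
top {'fx': 376.01450941587706, 'fy': 376.01450941587706, 'cx': 255.8892702056817, 'cy': 193.46219912027388, 'view': array([[-0.01309322, -0.999879  , -0.00839929, -0.01718786],
       [-0.99786228,  0.01360377, -0.06392038,  0.56074059],
       [ 0.06402691,  0.00754441, -0.99791965,  1.07714915],
       [ 0.        ,  0.        ,  0.        ,  1.        ]])}
side {'fx': 434.34554491860183, 'fy': 434.34554491860183, 'cx': 253.5747085627996, 'cy': 190.58211344205068, 'view': array([[-0.83474368, -0.55061808, -0.00476553,  0.4270128 ],
       [-0.38584922,  0.59108267, -0.70833725,  0.30574927],
       [ 0.39284012, -0.58944127, -0.70585808,  1.1987616 ],
       [ 0.        ,  0.        ,  0.        ,  1.        ]])}
{'clock': 0.1, 'qpos': array([-1.24998117e+00,  2.76555027e-01,  1.50598928e+00,  2.08578604e-05,
        1.36070287e+00, -1.21041626e-01]), 'qd': array([-0.0005483 , -0.00064801, -0.00105807, -0.00194687,  0.0005017 ,
       -0.00092124]), 'effort': array([ 1.27104053e-03, -4.17699552e+01, -2.46403795e+01, -1.77881032e-05,
        5.70668824e-03,  8.35210727e-06]), 'position': array([ 0.24580216, -0.51962005,  0.40391958]), 'ee_rot': array([-8.24155858e-04,  9.75694571e-01,  2.19133339e-01, -7.23482513e-05]), 'contact_force': array([-0.42432674,  0.62168614,  0.59564093]), 'moment': array([-0.04210391,  0.01598065, -0.02099725]), 'gripper_force': 0.0, 'width': 0.08563507368814033}
```

View pics/top0.png

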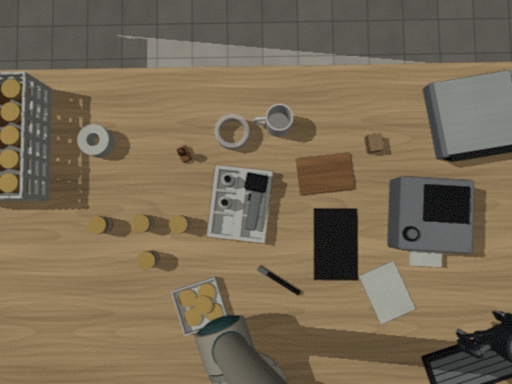

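View pics/side0.png

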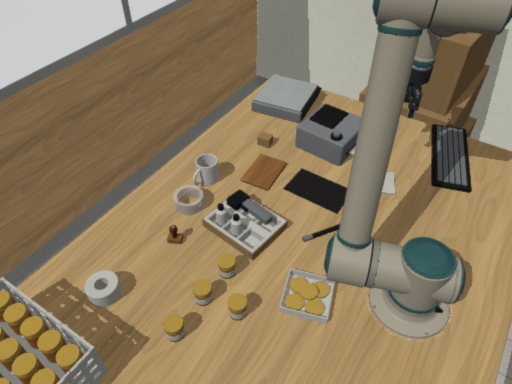

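Top: four table jars at about (98,225), (142,223), (179,224), (148,259). The tray is at (240,204) with two bottles, caps at (229,180) and (225,202), and the scanner has its head at (257,183) and handle at (256,210). The mat is at (336,244), the board at (325,173) and the button at (411,234). The crate at (200,305) holds jars to ignore.

```bash
cat > h.py <<'E'
import numpy as np, cv2
from rig import manip
def P(n="top"): return manip.camera_params(n)
def p2w(u,v,z,n="top"):
    c=P(n);V=c["view"];R,t=V[:3,:3],V[:3,3]
    o=-R.T@t;d=R.T@np.array([(u-c["cx"])/c["fx"],(v-c["cy"])/c["fy"],1])
    return (o+d*(z-o[2])/d[2])[:2]
def w2p(X,n="top"):
    c=P(n);q=c["view"]@np.append(X,1);return np.array([c["fx"]*q[0]/q[2]+c["cx"],c["fy"]*q[1]/q[2]+c["cy"]])
def img(n,name):
    im=manip.get_image(n)[:,:,::-1].copy();cv2.imwrite(f"pics/{name}.png",im);return im
def crop(im,x0,y0,x1,y1,k,name):
    cv2.imwrite(f"pics/{name}.png",cv2.resize(im[y0:y1,x0:x1],None,fx=k,fy=k,interpolation=cv2.INTER_CUBIC))
def gold(im):
    h=cv2.cvtColor(im,cv2.COLOR_BGR2HSV);return ((h[...,0]>15)&(h[...,0]<28)&(h[...,1]>150)&(h[...,2]>90)).astype(np.uint8)
def blobs(m,a0=30):
    n,l,s,c=cv2.connectedComponentsWithStats(m);return [(s[i,4],s[i,:4],c[i]) for i in range(1,n) if s[i,4]>=a0]
E
python3 - <<'E'
from h import *
im=cv2.imread("pics/top0.png")
print(cv2.cvtColor(im,cv2.COLOR_BGR2HSV)[[225,223,224,300,100,180,244],[98,142,179,150,60,325,336]])
for b in blobs(gold(im),60): print(b)
crop(im,190,150,370,290,4,"c1"); crop(im,70,200,230,340,5,"c2")
E
```

```text
[[ 20 133 146]
 [ 21 133 146]
 [ 20 129 148]
 [ 19 100 145]
 [ 17 106  91]
 [ 14 133 111]
 [ 15  57  27]]
```

View pics/c1.png

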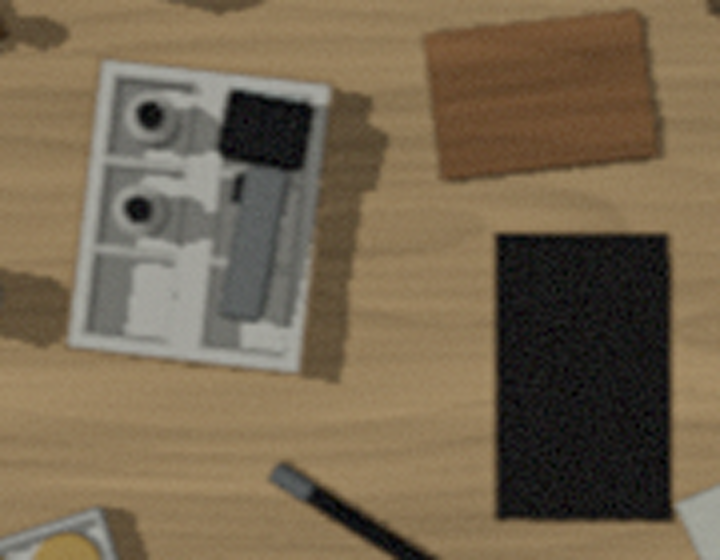

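```bash
cat >> h.py <<'E'
def cr(x,y,k=4,x0=190,y0=150): return ((x+.5)/k-.5+x0,(y+.5)/k-.5+y0)
def gmask(im):
    h=cv2.cvtColor(im,cv2.COLOR_BGR2HSV);return ((h[...,1]>120)&(h[...,2]>118)&(h[...,0]>=18)&(h[...,0]<=26)).astype(np.uint8)
def lids(im):
    m=cv2.morphologyEx(gmask(im),cv2.MORPH_OPEN,np.ones((3,3),np.uint8));r=[]
    for a,b,c in blobs(m,80):
        k=(np.argwhere(m>0)[:,::-1]);k=k[(abs(k-c)<14).all(1)].astype(np.float32)
        e,rad=cv2.minEnclosingCircle(k);r.append((a,c,np.array(e),rad))
    return r
def rect(pts,z,n="top"):
    w=np.array([p2w(*p,z,n) for p in pts]);return w
E
python3 - <<'E'
from h import *
np.set_printoptions(precision=4,suppress=True)
im=cv2.imread("pics/top0.png")
for a,c,e,r in lids(im): print(a,c,e,round(r,1),p2w(*c,.058),p2w(*e,.058))
def show(n,pts,z):
    w=rect([cr(*p) for p in pts],z);d=np.roll(w,-1,0)-w
    print(n,"ctr",w.mean(0),"len",np.hypot(*d.T),"ang",np.degrees(np.arctan2(d[:,1],d[:,0])))
show("tray",[(103,60),(331,87),(300,374),(68,347)],.034)
show("head",[(230,92),(313,103),(305,170),(220,160)],.064)
show("handle",[(245,170),(290,173),(268,322),(218,318)],.062)
show("mat",[(496,234),(669,234),(672,519),(497,519)],.004)
show("board",[(424,33),(641,10),(660,158),(441,181)],.012)
for p in [(152,116),(139,209)]: print("cap",p2w(*cr(*p),.089))
crop(im,380,170,480,260,6,"c3")
E
```

```text
261 [10.2261 87.931 ] [10.0188 87.5677] 9.3 [0.8713 0.6767] [0.8723 0.6773]
268 [  9.5261 111.3246] [  9.7074 111.5319] 9.5 [0.803  0.6767] [0.8023 0.6762]
267 [  8.9363 134.9213] [  9. 135.] 9.5 [0.7346 0.6765] [0.7344 0.6763]
270 [  8.3704 158.5296] [  8.316  158.5566] 9.5 [0.6668 0.6761] [0.6667 0.6762]
266 [  7.8045 182.3534] [  7.7222 182.2778] 9.6 [0.5989 0.6757] [0.5991 0.676 ]
248 [139.7137 222.9597] [139.4757 222.8349] 9.0 [0.4796 0.3012] [0.48   0.3019]
254 [177.7244 223.874 ] [177.5896 223.7537] 9.1 [0.4757 0.1946] [0.476 0.195]
249 [ 96.2129 224.6305] [ 96.  224.5] 9.0 [0.4765 0.4233] [0.4769 0.4239]
253 [145.3755 260.4664] [145.2059 260.4412] 9.0 [0.3754 0.2847] [0.3755 0.2852]
1013 [199.6821 304.3129] [199.5 304.5] 19.1 [0.2538 0.134 ] [0.2533 0.1345]
tray ctr [0.5308 0.0219] len [0.1656 0.2065 0.1664 0.2073] ang [-97.6058 172.9631  82.6833  -7.2731]
head ctr [ 0.5884 -0.0268] len [0.0586 0.0473 0.0597 0.0482] ang [-98.395  172.361   82.4901  -8.9895]
handle ctr [ 0.5087 -0.0176] len [0.0315 0.1048 0.0348 0.1047] ang [-94.6046 170.8092  84.7108 -11.0214]
mat ctr [ 0.4117 -0.255 ] len [0.1268 0.2065 0.1267 0.2067] ang [-90.7623 178.8704  89.3278  -1.111 ]
board ctr [ 0.6169 -0.2281] len [0.1605 0.1098 0.1609 0.1097] ang [ -84.7261 -174.4171   95.2282    5.3613]
cap [0.5976 0.0514]
cap [0.5341 0.0608]
```

View pics/c2.png

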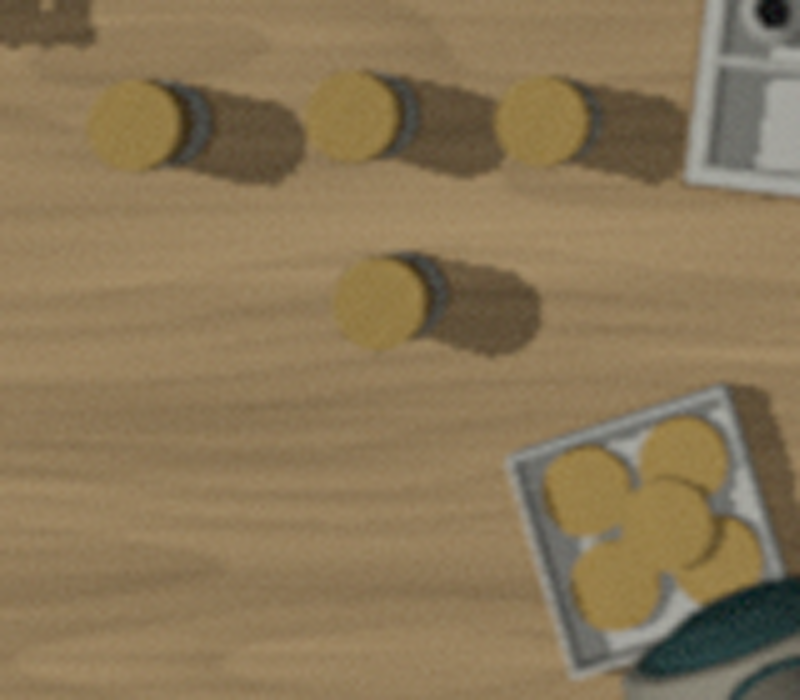

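The crop shows four upright table jars: lids near world (0.476,0.195), (0.480,0.302), (0.4765,0.4235), (0.3755,0.285). I'll move above the scanner first.

Request:
carry_out(linear=[[0.0356,0.062,-0.009],[0.0356,0.062,-0.009],[0.0356,0.062,-0.009],[0.0356,0.062,-0.009],[0.0356,0.062,-0.009],[0.0356,0.062,-0.009],[0.0356,0.062,-0.009],[0.0356,0.062,-0.009]], angular=[[0,0,-0.481],[0,0,-0.481],[0,0,-0.481],[0,0,-0.481],[0,0,-0.481],[0,0,-0.481],[0,0,-0.481],[0,0,-0.481]], hand=[0.7,0.7,0.7,0.7,0.7,0.7,0.7,0.7], force=60)

```text
clock: 0.77
position: [0.3886, -0.2701, 0.3683]
ee_rot: [-0.0, 0.998, 0.066, -0.0]
contact_force: [0.7, -0.3, 0.4]
width: 0.0597
gripper_force: 0.0
```

Request:
carry_out(linear=[[0.0356,0.062,-0.009],[0.0356,0.062,-0.009],[0.0356,0.062,-0.009],[0.0356,0.062,-0.009],[0.0356,0.062,-0.009],[0.0356,0.062,-0.009],[0.0356,0.062,-0.009],[0.0356,0.062,-0.009]], angular=[[0,0,-0.481],[0,0,-0.481],[0,0,-0.481],[0,0,-0.481],[0,0,-0.481],[0,0,-0.481],[0,0,-0.481],[0,0,-0.481]], hand=[0.7,0.7,0.7,0.7,0.7,0.7,0.7,0.7])

```text
clock: 1.43
position: [0.5311, -0.022, 0.3322]
ee_rot: [0.0, 0.996, -0.088, -0.0]
contact_force: [0.3, -0.3, -0.1]
width: 0.0599
gripper_force: 0.0
```

Request:
carry_out(linear=[[0,0,0],[0,0,0]], angular=[[0,0,0],[0,0,0]], hand=[0.7,0.7])

```text
clock: 1.6
position: [0.531, -0.0222, 0.3319]
ee_rot: [0.0, 0.996, -0.085, -0.001]
contact_force: [-0.1, 0.2, -0.4]
width: 0.0596
gripper_force: 0.0
```

Request:
carry_out(linear=[[0,-0.002,-0.06],[0,0,-0.06],[0,0,-0.05],[0,0,-0.04],[0,0,-0.03],[0,0,-0.01],[0,0,0]], angular=[[0,0,0],[0,0,0],[0,0,0],[0,0,0],[0,0,0],[0,0,0],[0,0,0]], hand=[0.7,0.7,0.7,0.7,0.7,0.7,0.7])

```text
clock: 2.18
position: [0.5297, -0.0258, 0.2066]
ee_rot: [0.0, 0.996, -0.087, -0.002]
contact_force: [-0.7, -1.0, -0.1]
width: 0.06
gripper_force: 0.0
```

Request:
carry_out(linear=[[0,0,0],[0,0,0],[0,0,0],[0,0,0],[0,0,0],[0,0,0],[0,0,0],[0,0,0]], angular=[[0,0,0],[0,0,0],[0,0,0],[0,0,0],[0,0,0],[0,0,0],[0,0,0],[0,0,0]], hand=[0,0,0,0,0,0,0,0], force=60)

```text
clock: 2.85
position: [0.5313, -0.025, 0.2093]
ee_rot: [0.0, 0.996, -0.087, 0.002]
contact_force: [-0.8, -0.0, 7.2]
width: 0.0311
gripper_force: 60.7
```

Request:
carry_out(linear=[[0,0,0.01],[0,0,0.02],[0,0,0.04],[0,0,0.04],[0,0,0.04],[0,0,0.04],[0,0,0.04],[0,0,0.0]], angular=[[0,0,0],[0,0,0],[0,0,0],[0,0,0],[0,0,0],[0,0,0],[0,0,0],[0,0,0]], hand=[0,0,0,0,0,0,0,0])

```text
clock: 3.52
position: [0.5318, -0.0249, 0.3272]
ee_rot: [0.0, 0.996, -0.087, 0.004]
contact_force: [0.9, -0.1, -0.5]
width: 0.0309
gripper_force: 59.7
```

Run:
```python
from h import *
im=img("side","side1"); crop(im,170,90,420,290,3,"s1")
```

```text
(no output)
```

View pics/s1.png

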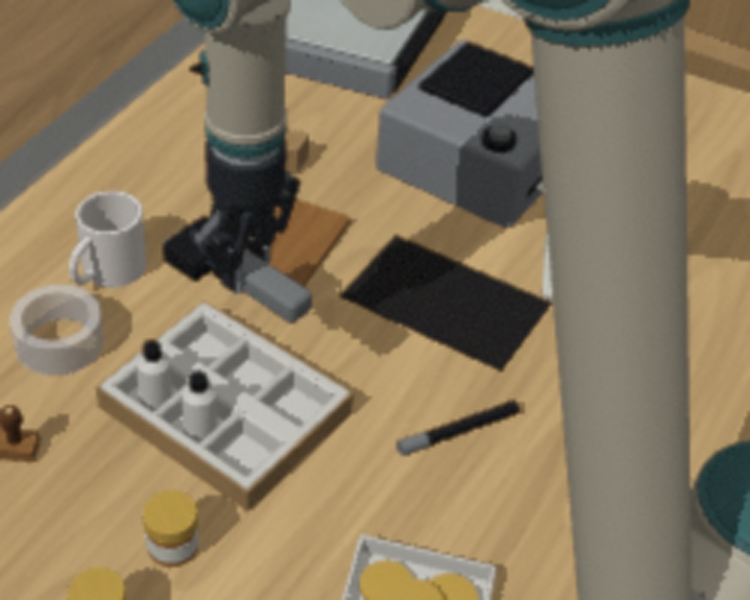

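Scanner is held level at crop (255,275); the two bottles and the empty pockets are visible. Moving to the mat.

Request:
carry_out(linear=[[-0.0303,-0.057,0],[-0.0303,-0.057,0],[-0.0303,-0.057,0],[-0.0303,-0.057,0],[-0.0303,-0.057,0],[-0.0303,-0.057,0],[-0.0303,-0.057,0],[-0.0303,-0.057,0]], angular=[[0,0,0.25],[0,0,0.25],[0,0,0.25],[0,0,0.25],[0,0,0.25],[0,0,0.25],[0,0,0.25],[0,0,0.25]], hand=[0,0,0,0,0,0,0,0])

```text
clock: 4.23
position: [0.408, -0.2535, 0.3214]
ee_rot: [-0.001, 1.0, -0.006, -0.001]
contact_force: [0.4, -0.4, -1.1]
width: 0.0307
gripper_force: 59.9
```

Request:
carry_out(linear=[[0,0,0],[0,0,-0.06],[0,0,-0.06],[0,0,-0.06],[0,0,-0.04],[0,0,-0.03],[0,0,-0.015],[0,0,0]], angular=[[0,0,0],[0,0,0],[0,0,0],[0,0,0],[0,0,0],[0,0,0],[0,0,0],[0,0,0]], hand=[0,0,0,0,0,0,0,0])

```text
clock: 4.9
position: [0.4086, -0.2518, 0.188]
ee_rot: [-0.002, 1.0, -0.007, -0.002]
contact_force: [-0.6, 1.0, -1.6]
width: 0.0311
gripper_force: 60.1
```

Request:
carry_out(linear=[[0,0,-0.01],[0,0,-0.01],[0,0,-0.006],[0,0,0]], angular=[[0,0,0],[0,0,0],[0,0,0],[0,0,0]], hand=[0,0,0,0])

```text
clock: 5.23
position: [0.4098, -0.253, 0.1792]
ee_rot: [0.001, 1.0, -0.007, 0.001]
contact_force: [-2.3, 0.5, 12.3]
width: 0.0312
gripper_force: 61.7
```

Request:
carry_out(linear=[[0,0,0.006],[0,0,0],[0,0,0],[0,0,0],[0,0,0],[0,0,0.01],[0,0,0.03],[0,0,0.06]], angular=[[0,0,0],[0,0,0],[0,0,0],[0,0,0],[0,0,0],[0,0,0],[0,0,0],[0,0,0]], hand=[0,0.7,0.7,0.7,0.7,0.7,0.7,0.7])

```text
clock: 5.9
position: [0.4083, -0.252, 0.2284]
ee_rot: [-0.002, 1.0, -0.007, -0.003]
contact_force: [1.3, -0.9, 0.2]
width: 0.0596
gripper_force: 0.0
```

Request:
carry_out(linear=[[0,0,0.07],[0,0,0.07],[0,0,0.06],[0,0,0]], angular=[[0,0,0],[0,0,0],[0,0,0],[0,0,0]], hand=[0.7,0.7,0.7,0.7])

```text
clock: 6.23
position: [0.411, -0.2541, 0.3365]
ee_rot: [0.004, 1.0, -0.007, 0.005]
contact_force: [0.0, -1.4, -0.0]
width: 0.0596
gripper_force: 0.0
```

Run:
```python
from h import *
im=img("top","top2"); crop(im,190,150,370,290,4,"c4")
s=manip.get_state();print(s["position"],s["qpos"])
```

```text
[ 0.41031692 -0.25347696  0.33372737] [-6.97747464e-01  1.88746745e-01  1.81218922e+00 -6.56664165e-05
  1.13241032e+00  8.86920550e-01]
```

View pics/c4.png

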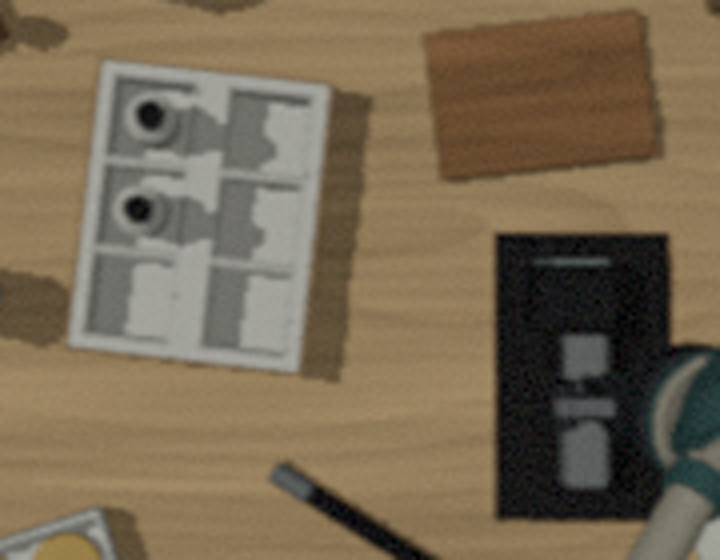

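Scanner lies on the mat, slightly right of and aligned with its centre (head end at crop y≈262). Next, the bottle in the middle pocket.

Request:
carry_out(linear=[[0.0248,0.0627,0],[0.0248,0.0627,0],[0.0248,0.0627,0],[0.0248,0.0627,0],[0.0248,0.0627,0],[0.0248,0.0627,0],[0.0248,0.0627,0],[0.0248,0.0627,0]], angular=[[0,0,-0.175],[0,0,-0.175],[0,0,-0.175],[0,0,-0.175],[0,0,-0.175],[0,0,-0.175],[0,0,-0.175],[0,0,-0.175]], hand=[0.7,0.7,0.7,0.7,0.7,0.7,0.7,0.7])

```text
clock: 6.95
position: [0.5084, -0.0003, 0.3287]
ee_rot: [-0.0, 0.998, -0.063, -0.002]
contact_force: [-0.1, -0.4, 0.6]
width: 0.0598
gripper_force: 0.0
```

Request:
carry_out(linear=[[0.0248,0.0627,0],[0.0248,0.0627,0],[0,0,0],[0,0,0]], angular=[[0,0,0],[0,0,0],[0,0,0],[0,0,0]], hand=[0.7,0.7,0.7,0.7])

```text
clock: 7.28
position: [0.5333, 0.0621, 0.3286]
ee_rot: [0.0, 0.998, -0.061, -0.002]
contact_force: [0.5, -0.2, 0.5]
width: 0.0598
gripper_force: 0.0
```

Request:
carry_out(linear=[[0,0,-0.03],[0,0,-0.05],[0,0,-0.05],[0,0,-0.05],[0,0,-0.03],[0,0,-0.02],[0,0,-0.012],[0,0,0]], angular=[[0,0,0],[0,0,0],[0,0,0],[0,0,0],[0,0,0],[0,0,0],[0,0,0],[0,0,0]], hand=[0.7,0.7,0.7,0.7,0.7,0.7,0.7,0.7])

```text
clock: 7.95
position: [0.5328, 0.0599, 0.208]
ee_rot: [0.0, 0.998, -0.063, -0.001]
contact_force: [0.1, -0.0, 0.9]
width: 0.0597
gripper_force: 0.0
```

Raise 4 mm, then grip.

Request:
carry_out(linear=[[0,0,0.009],[0,0,0],[0,0,0],[0,0,0],[0,0,0],[0,0,0],[0,0,0],[0,0,0]], angular=[[0,0,0],[0,0,0],[0,0,0],[0,0,0],[0,0,0],[0,0,0],[0,0,0],[0,0,0]], hand=[0.7,0,0,0,0,0,0,0], force=40)

```text
clock: 8.62
position: [0.5341, 0.0608, 0.2153]
ee_rot: [0.0, 0.998, -0.063, 0.002]
contact_force: [0.0, -0.0, 6.7]
width: 0.0348
gripper_force: 39.4
```

Request:
carry_out(linear=[[0,0,0.01],[0,0,0.03],[0,0,0.05],[0,0,0.05],[0,0,0.05],[0,0,0.05],[0,0,0],[0,0,0]], angular=[[0,0,0],[0,0,0],[0,0,0],[0,0,0],[0,0,0],[0,0,0],[0,0,0],[0,0,0]], hand=[0,0,0,0,0,0,0,0])

```text
clock: 9.28
position: [0.5336, 0.0608, 0.3353]
ee_rot: [0.0, 0.998, -0.063, 0.002]
contact_force: [-0.3, 0.5, -1.4]
width: 0.0347
gripper_force: 40.0
```

Request:
carry_out(linear=[[0.0174,-0.0654,0],[0.0174,-0.0654,0],[0.0174,-0.0654,0],[0.0174,-0.0654,0],[0.0174,-0.0654,0],[0.0174,-0.0654,0],[0.0174,-0.0654,0],[0.0174,-0.0654,0]], angular=[[0,0,0],[0,0,0],[0,0,0],[0,0,0],[0,0,0],[0,0,0],[0,0,0],[0,0,0]], hand=[0,0,0,0,0,0,0,0])

```text
clock: 9.95
position: [0.6026, -0.2023, 0.3316]
ee_rot: [-0.001, 0.998, -0.063, -0.002]
contact_force: [0.6, 0.6, -0.8]
width: 0.0346
gripper_force: 40.1
```

Request:
carry_out(linear=[[0.0174,-0.0654,0],[0.0174,-0.0654,0],[0,0,0],[0,0,0],[0,0,-0.05],[0,0,-0.05],[0,0,-0.05],[0,0,-0.03]], angular=[[0,0,0],[0,0,0],[0,0,0],[0,0,0],[0,0,0],[0,0,0],[0,0,0],[0,0,0]], hand=[0,0,0,0,0,0,0,0])

```text
clock: 10.62
position: [0.6188, -0.2641, 0.2399]
ee_rot: [-0.002, 0.998, -0.062, -0.003]
contact_force: [-0.4, 0.2, -1.8]
width: 0.0347
gripper_force: 40.2
```

Request:
carry_out(linear=[[0,0,-0.02],[0,0,0],[0,0,0]], angular=[[0,0,0],[0,0,0],[0,0,0]], hand=[0,0,0])

```text
clock: 10.87
position: [0.6203, -0.2655, 0.2333]
ee_rot: [-0.0, 0.998, -0.063, -0.001]
contact_force: [0.7, 0.0, 0.2]
width: 0.0345
gripper_force: 40.2
```

Request:
carry_out(linear=[[0,0,-0.01],[0,0,-0.006],[0,0,-0.003],[0,0,0]], angular=[[0,0,0],[0,0,0],[0,0,0],[0,0,0]], hand=[0,0,0,0])

```text
clock: 11.2
position: [0.6204, -0.2663, 0.2244]
ee_rot: [0.0, 0.998, -0.063, 0.0]
contact_force: [-0.3, -0.5, -0.8]
width: 0.0349
gripper_force: 40.2
```

Request:
carry_out(linear=[[0,0,0],[0,0,0],[0,0,0],[0,0,0],[0,0,0.01],[0,0,0.03],[0,0,0.05],[0,0,0.06]], angular=[[0,0,0],[0,0,0],[0,0,0],[0,0,0],[0,0,0],[0,0,0],[0,0,0],[0,0,0]], hand=[0.7,0.7,0.7,0.7,0.7,0.7,0.7,0.7])

```text
clock: 11.87
position: [0.6199, -0.266, 0.2985]
ee_rot: [-0.001, 0.998, -0.063, -0.002]
contact_force: [0.6, -0.3, 0.2]
width: 0.0598
gripper_force: 0.0
```

Request:
carry_out(linear=[[0,0,0.06],[0,0,0],[0,0,0]], angular=[[0,0,0],[0,0,0],[0,0,0]], hand=[0.7,0.7,0.7])

```text
clock: 12.12
position: [0.6209, -0.2665, 0.3323]
ee_rot: [0.001, 0.998, -0.063, 0.003]
contact_force: [-0.4, 1.4, -1.1]
width: 0.0596
gripper_force: 0.0
```

Request:
carry_out(linear=[[-0.0046,0.0635,0],[-0.0046,0.0635,0],[-0.0046,0.0635,0],[-0.0046,0.0635,0],[-0.0046,0.0635,0],[-0.0046,0.0635,0],[-0.0046,0.0635,0],[-0.0046,0.0635,0]], angular=[[0,0,0],[0,0,0],[0,0,0],[0,0,0],[0,0,0],[0,0,0],[0,0,0],[0,0,0]], hand=[0.7,0.7,0.7,0.7,0.7,0.7,0.7,0.7])

```text
clock: 12.78
position: [0.6012, -0.0108, 0.3278]
ee_rot: [-0.0, 0.998, -0.063, -0.001]
contact_force: [-0.4, -0.4, -0.4]
width: 0.0598
gripper_force: 0.0
```

Request:
carry_out(linear=[[-0.0046,0.0635,0],[-0.0046,0.0635,0],[0,0,0],[0,0,0],[0,0,-0.03],[0,0,-0.05],[0,0,-0.05],[0,0,-0.05]], angular=[[0,0,0],[0,0,0],[0,0,0],[0,0,0],[0,0,0],[0,0,0],[0,0,0],[0,0,0]], hand=[0.7,0.7,0.7,0.7,0.7,0.7,0.7,0.7])

```text
clock: 13.45
position: [0.5973, 0.0497, 0.2379]
ee_rot: [0.0, 0.998, -0.063, -0.0]
contact_force: [0.2, -0.7, 0.3]
width: 0.0598
gripper_force: 0.0
```

Request:
carry_out(linear=[[0,0,-0.03],[0,0,-0.02],[0,0,-0.006],[0,0,0]], angular=[[0,0,0],[0,0,0],[0,0,0],[0,0,0]], hand=[0.7,0.7,0.7,0.7])

```text
clock: 13.78
position: [0.5974, 0.0503, 0.2103]
ee_rot: [0.0, 0.998, -0.063, -0.001]
contact_force: [0.1, -0.6, -0.0]
width: 0.0602
gripper_force: 0.0
```

Request:
carry_out(linear=[[0,0,0],[0,0,0],[0,0,0],[0,0,0],[0,0,0],[0,0,0],[0,0,0],[0,0,0]], angular=[[0,0,0],[0,0,0],[0,0,0],[0,0,0],[0,0,0],[0,0,0],[0,0,0],[0,0,0]], hand=[0,0,0,0,0,0,0,0])

```text
clock: 14.45
position: [0.5981, 0.0512, 0.2125]
ee_rot: [0.0, 0.998, -0.063, 0.001]
contact_force: [0.6, 0.6, 6.0]
width: 0.0351
gripper_force: 40.0
```

Request:
carry_out(linear=[[0,0,0.01],[0,0,0.03],[0,0,0.05],[0,0,0.05],[0,0,0.05],[0,0,0.05],[0,0,0],[0,0,0]], angular=[[0,0,0],[0,0,0],[0,0,0],[0,0,0],[0,0,0],[0,0,0],[0,0,0],[0,0,0]], hand=[0,0,0,0,0,0,0,0])

```text
clock: 15.12
position: [0.5975, 0.0513, 0.3326]
ee_rot: [-0.0, 0.998, -0.063, 0.001]
contact_force: [0.2, -0.3, -1.4]
width: 0.035
gripper_force: 39.9
```

Request:
carry_out(linear=[[0.004,-0.0603,0],[0.004,-0.0603,0],[0.004,-0.0603,0],[0.004,-0.0603,0],[0.004,-0.0603,0],[0.004,-0.0603,0],[0.004,-0.0603,0],[0.004,-0.0603,0]], angular=[[0,0,0],[0,0,0],[0,0,0],[0,0,0],[0,0,0],[0,0,0],[0,0,0],[0,0,0]], hand=[0,0,0,0,0,0,0,0])

```text
clock: 15.78
position: [0.6127, -0.1911, 0.3288]
ee_rot: [-0.001, 0.998, -0.063, -0.002]
contact_force: [0.6, 1.2, 0.1]
width: 0.0349
gripper_force: 39.9
```

Request:
carry_out(linear=[[0,0,0],[0,0,0],[0,0,-0.05],[0,0,-0.05],[0,0,-0.05],[0,0,-0.03],[0,0,-0.02],[0,0,0]], angular=[[0,0,0],[0,0,0],[0,0,0],[0,0,0],[0,0,0],[0,0,0],[0,0,0],[0,0,0]], hand=[0,0,0,0,0,0,0,0])

```text
clock: 16.45
position: [0.6122, -0.1883, 0.2279]
ee_rot: [-0.001, 0.998, -0.062, -0.003]
contact_force: [-0.1, 0.4, -0.9]
width: 0.0353
gripper_force: 40.1
```

Request:
carry_out(linear=[[0,0,-0.01],[0,0,-0.006],[0,0,0],[0,0,0]], angular=[[0,0,0],[0,0,0],[0,0,0],[0,0,0]], hand=[0,0,0,0])

```text
clock: 16.78
position: [0.6137, -0.19, 0.224]
ee_rot: [0.0, 0.998, -0.063, 0.001]
contact_force: [-0.7, -0.5, -0.8]
width: 0.0351
gripper_force: 40.1
```

Request:
carry_out(linear=[[0,0,-0.003],[0,0,-0.002],[0,0,0],[0,0,0],[0,0,0],[0,0,0],[0,0,0],[0,0,0]], angular=[[0,0,0],[0,0,0],[0,0,0],[0,0,0],[0,0,0],[0,0,0],[0,0,0],[0,0,0]], hand=[0,0,0,0,0.7,0.7,0.7,0.7])

```text
clock: 17.45
position: [0.6135, -0.1901, 0.2209]
ee_rot: [0.0, 0.998, -0.063, 0.0]
contact_force: [-0.4, 0.6, -0.0]
width: 0.0598
gripper_force: 0.0
```

Request:
carry_out(linear=[[0,0,0.01],[0,0,0.03],[0,0,0.05],[0,0,0.06],[0,0,0.06],[0,0,0.02],[0,0,0],[0,0,0]], angular=[[0,0,0],[0,0,0],[0,0,0],[0,0,0],[0,0,0],[0,0,0],[0,0,0],[0,0,0]], hand=[0.7,0.7,0.7,0.7,0.7,0.7,0.8,0.8])

```text
clock: 18.12
position: [0.6132, -0.1899, 0.3359]
ee_rot: [0.0, 0.998, -0.063, 0.0]
contact_force: [-0.3, 0.1, -0.5]
width: 0.0683
gripper_force: 0.0
```

Run:
```python
from h import *
np.set_printoptions(precision=4,suppress=True)
im=img("top","top3"); s=manip.get_state();print(s["position"],s["ee_rot"])
for a,c,e,r in lids(im):
    if c[0]>60: print(a,round(r,1),p2w(*c,.058),p2w(*e,.058))
# tray overlay
T=np.array([.5308,.0219]);y=np.radians(-7.2);R=np.array([[np.cos(y),-np.sin(y)],[np.sin(y),np.cos(y)]])
k=8;x0,y0,x1,y1=200,160,285,245
big=cv2.resize(im[y0:y1,x0:x1],None,fx=7,fy=7,interpolation=cv2.INTER_CUBIC)
def pl(c,hx,hy,z,col):
    q=[w2p(np.append(T+R@(np.array(c)+np.array(o)*[hx,hy]),z)) for o in [(1,1),(1,-1),(-1,-1),(-1,1)]]
    q=np.array([((u-x0+.5)*7-.5,(v-y0+.5)*7-.5) for u,v in q]);cv2.polylines(big,[q.round().astype(int)],True,col,1)
pl((0,0),.103,.082,.034,(0,0,255));pl((0,0),.106,.085,.034,(255,0,0))
for a in (-.064,0,.064):
    for b in (-.042,.042): pl((a,b),.028,.028,.034,(0,255,0))
cv2.imwrite("pics/c5.png",big)
side=img("side","side3");crop(side,170,90,420,290,3,"s3")
```

```text
[ 0.6129 -0.1898  0.3345] [-0.0003  0.998  -0.0629 -0.0011]
250 9.0 [0.4795 0.3015] [0.4795 0.3018]
259 9.1 [0.476  0.1949] [0.476  0.1952]
247 8.9 [0.4764 0.4235] [0.4765 0.4236]
253 9.0 [0.3757 0.285 ] [0.3755 0.2853]
1014 19.1 [0.2536 0.1334] [0.2533 0.1345]
```

View pics/c5.png

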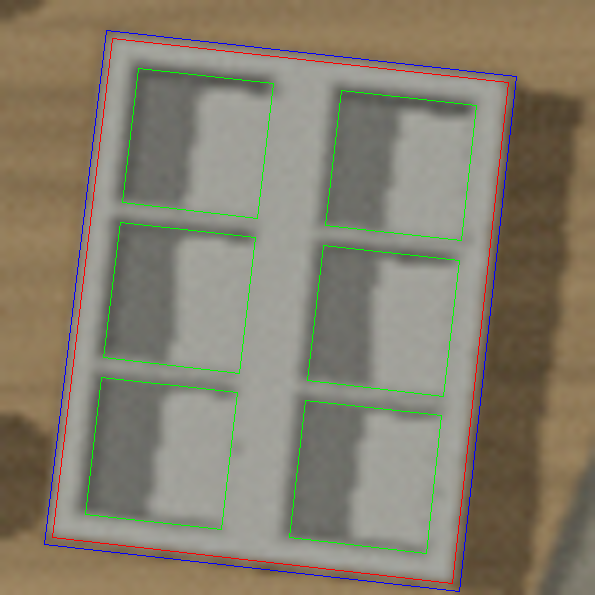

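View pics/s3.png

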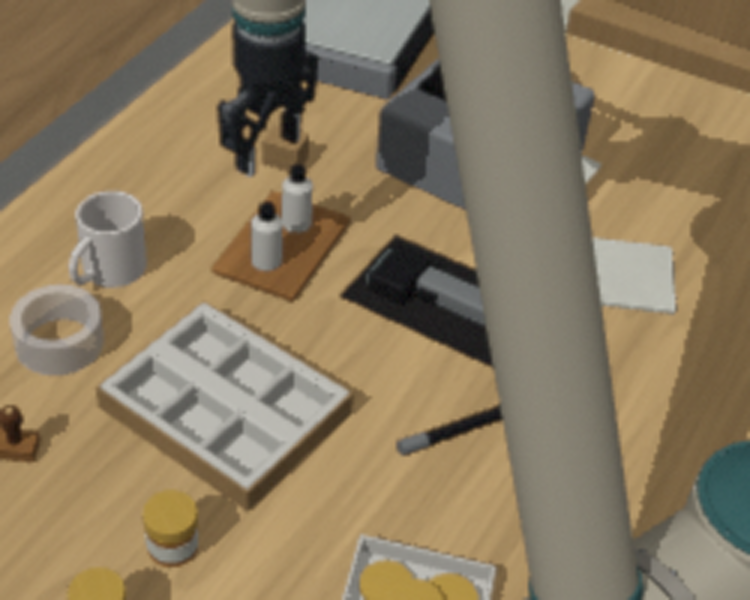

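Overlay matches the tray pockets to about a millimetre. Both bottles stand on the board (side crop (267,235) and (297,198)), the scanner lies on the mat, and all jars are unmoved. Fetching the nearest jar.

Request:
carry_out(linear=[[-0.0228,0.0642,0],[-0.0228,0.0642,0],[-0.0228,0.0642,0],[-0.0228,0.0642,0],[-0.0228,0.0642,0],[-0.0228,0.0642,0],[-0.0228,0.0642,0],[-0.0228,0.0642,0]], angular=[[0,0,0],[0,0,0],[0,0,0],[0,0,0],[0,0,0],[0,0,0],[0,0,0],[0,0,0]], hand=[0.85,0.85,0.85,0.85,0.85,0.85,0.85,0.85])

```text
clock: 18.88
position: [0.5209, 0.0681, 0.3337]
ee_rot: [0.0, 0.998, -0.063, -0.002]
contact_force: [-0.1, 0.4, 0.7]
width: 0.0728
gripper_force: 0.0
```

Request:
carry_out(linear=[[-0.0228,0.0642,0],[-0.0228,0.0642,0],[-0.0228,0.0642,0],[-0.0228,0.0642,0],[0,0,0],[0,0,0],[0,0,-0.05],[0,0,-0.05]], angular=[[0,0,0],[0,0,0],[0,0,0],[0,0,0],[0,0,0],[0,0,0],[0,0,0],[0,0,0]], hand=[0.85,0.85,0.85,0.85,0.85,0.85,0.85,0.85])

```text
clock: 19.55
position: [0.4775, 0.1945, 0.2855]
ee_rot: [0.0, 0.998, -0.063, 0.001]
contact_force: [-0.2, -0.4, 0.4]
width: 0.0728
gripper_force: 0.0
```

Request:
carry_out(linear=[[0,0,0],[0,0,0],[0,0,0]], angular=[[0,0,0],[0,0,0],[0,0,0]], hand=[0.85,0.85,0.85])

```text
clock: 19.8
position: [0.4774, 0.1944, 0.286]
ee_rot: [0.0, 0.998, -0.064, 0.0]
contact_force: [0.5, -0.9, -0.2]
width: 0.0725
gripper_force: 0.0
```

Request:
carry_out(linear=[[-0.003,0.001,-0.04],[0,0,-0.04],[0,0,-0.04],[0,0,-0.025],[0,0,-0.011],[0,0,0],[0,0,0]], angular=[[0,0,0],[0,0,0],[0,0,0],[0,0,0],[0,0,0],[0,0,0],[0,0,0]], hand=[0.85,0.85,0.85,0.85,0.85,0.85,0.85])

```text
clock: 20.38
position: [0.476, 0.1956, 0.2087]
ee_rot: [-0.0, 0.998, -0.063, 0.001]
contact_force: [-0.2, 0.7, 0.6]
width: 0.0728
gripper_force: 0.0
```

Request:
carry_out(linear=[[0,0,0],[0,0,0],[0,0,0],[0,0,0],[0,0,0],[0,0,0]], angular=[[0,0,0],[0,0,0],[0,0,0],[0,0,0],[0,0,0],[0,0,0]], hand=[0,0,0,0,0,0], force=50)

```text
clock: 20.88
position: [0.4758, 0.1956, 0.2094]
ee_rot: [-0.0, 0.998, -0.063, 0.001]
contact_force: [-0.6, -2.6, 6.8]
width: 0.0503
gripper_force: 51.4
```

Request:
carry_out(linear=[[0,0,0.01],[0,0,0.04],[0,0,0.05],[0,0,0.05],[0,0,0.02],[0,0,0],[0,0,0],[0,0,0]], angular=[[0,0,0],[0,0,0],[0,0,0],[0,0,0],[0,0,0],[0,0,0],[0,0,0],[0,0,0]], hand=[0,0,0,0,0,0,0,0])

```text
clock: 21.55
position: [0.4744, 0.1955, 0.2915]
ee_rot: [0.0, 0.998, -0.063, -0.001]
contact_force: [1.1, 0.4, -1.8]
width: 0.0502
gripper_force: 52.5
```

Request:
carry_out(linear=[[0.0326,-0.0639,0],[0.0326,-0.0639,0],[0.0326,-0.0639,0],[0.0326,-0.0639,0],[0.0326,-0.0639,0],[0.0326,-0.0639,0],[0.0326,-0.0639,0],[0,0,0]], angular=[[0,0,0],[0,0,0],[0,0,0],[0,0,0],[0,0,0],[0,0,0],[0,0,0],[0,0,0]], hand=[0,0,0,0,0,0,0,0])

```text
clock: 22.22
position: [0.5922, -0.0336, 0.2907]
ee_rot: [0.002, 0.998, -0.065, 0.001]
contact_force: [0.5, -0.3, -2.2]
width: 0.0503
gripper_force: 52.8
```

Request:
carry_out(linear=[[0,0,0],[0,0,-0.03],[0,0,-0.03],[0,0,0],[0,0,0],[0,0,0]], angular=[[0,0,0],[0,0,0],[0,0,0],[0,0,0],[0,0,0],[0,0,0]], hand=[0,0,0,0,0,0])

```text
clock: 22.72
position: [0.589, -0.0271, 0.2627]
ee_rot: [-0.0, 0.998, -0.062, -0.0]
contact_force: [0.4, -0.1, -2.2]
width: 0.0503
gripper_force: 52.8
```

Run:
```python
from h import *
s=manip.get_state();print(s["clock"],s["position"],s["ee_rot"],s["contact_force"],s["width"])
```

```text
22.7167 [ 0.58901304 -0.02714082  0.26266499] [-9.94268275e-05  9.98050082e-01 -6.24169834e-02 -3.80397211e-04] [ 0.36755274 -0.07134644 -2.23649414] 0.05033557263714391
```

Request:
carry_out(linear=[[0,-0.001,-0.02],[0,0,-0.02],[0,0,-0.02],[0,0,-0.016],[0,0,-0.01],[0,0,-0.006],[0,0,0],[0,0,0]], angular=[[0,0,0],[0,0,0],[0,0,0],[0,0,0],[0,0,0],[0,0,0],[0,0,0],[0,0,0]], hand=[0,0,0,0,0,0,0,0])

```text
clock: 23.38
position: [0.5894, -0.0285, 0.2166]
ee_rot: [0.0, 0.998, -0.063, -0.0]
contact_force: [-0.2, 0.7, -1.7]
width: 0.0502
gripper_force: 52.8
```

Request:
carry_out(linear=[[0,0,-0.003],[0,0,0],[0,0,0]], angular=[[0,0,0],[0,0,0],[0,0,0]], hand=[0,0,0])

```text
clock: 23.63
position: [0.5893, -0.0285, 0.2155]
ee_rot: [0.0, 0.998, -0.063, 0.0]
contact_force: [-0.5, -0.5, -1.5]
width: 0.0504
gripper_force: 52.8
```

Request:
carry_out(linear=[[0,0,-0.002],[0,0,0],[0,0,0],[0,0,0],[0,0,0],[0,0,0],[0,0,0.01],[0,0,0.03]], angular=[[0,0,0],[0,0,0],[0,0,0],[0,0,0],[0,0,0],[0,0,0],[0,0,0],[0,0,0]], hand=[0,0,0.8,0.8,0.8,0.8,0.8,0.8])

```text
clock: 24.3
position: [0.5884, -0.0283, 0.2328]
ee_rot: [-0.0, 0.998, -0.063, -0.002]
contact_force: [-0.2, 0.0, 0.4]
width: 0.0683
gripper_force: 0.0
```

Request:
carry_out(linear=[[0,0,0.06],[0,0,0.06],[-0.0219,0.0659,0],[-0.0219,0.0659,0],[-0.0219,0.0659,0],[-0.0219,0.0659,0],[-0.0219,0.0659,0],[-0.0219,0.0659,0]], angular=[[0,0,0],[0,0,0],[0,0,0],[0,0,0],[0,0,0],[0,0,0],[0,0,0],[0,0,0]], hand=[0.8,0.8,0.85,0.85,0.85,0.85,0.85,0.85])

```text
clock: 24.97
position: [0.5228, 0.1706, 0.2949]
ee_rot: [-0.0, 0.998, -0.063, 0.0]
contact_force: [0.2, 1.1, 0.0]
width: 0.0723
gripper_force: 0.0
```

Request:
carry_out(linear=[[-0.0219,0.0659,0],[-0.0219,0.0659,0],[-0.0219,0.0659,0],[-0.0219,0.0659,0],[0,0,0],[0,0,0],[0,0,0],[0,0,0]], angular=[[0,0,0],[0,0,0],[0,0,0],[0,0,0],[0,0,0],[0,0,0],[0,0,0],[0,0,0]], hand=[0.85,0.85,0.85,0.85,0.85,0.85,0.85,0.85])

```text
clock: 25.63
position: [0.4801, 0.3002, 0.2944]
ee_rot: [0.0, 0.998, -0.063, 0.0]
contact_force: [0.7, -1.0, -1.0]
width: 0.0728
gripper_force: 0.0
```

Run:
```python
from h import *
np.set_printoptions(precision=4,suppress=True)
im=img("top","top4"); s=manip.get_state();print(s["position"],s["ee_rot"])
for a,c,e,r in lids(im):
    if c[0]>60: print(a,round(r,1),p2w(*c,.058),p2w(*e,.058),p2w(*c,.062))
im=img("side","side4")
for a,c,e,r in lids(im):
    print(a,round(r,1),c,p2w(*c,.053,"side"))
for X in [(.4795,.3016),(.4765,.4236),(.3756,.2851),(.589,-.0278)]: print(X,w2p(X+(.053,),"side"))
```

```text
[0.4802 0.3    0.2943] [ 0.0002  0.998  -0.0636  0.0001]
223 8.7 [ 0.5882 -0.0275] [ 0.5887 -0.0271] [ 0.5878 -0.0275]
253 9.0 [0.3756 0.2843] [0.376  0.2848] [0.376 0.283]
1015 19.1 [0.2535 0.1331] [0.2533 0.1317] [0.2544 0.1324]
174 8.4 [237.7874 197.8161] [ 0.5912 -0.0281]
290 10.4 [201.3069 287.8207] [0.4801 0.3032]
1052 19.1 [306.7481 295.3251] [0.2314 0.1678]
126 13.1 [  3.7302 297.6429] [0.9002 0.6146]
312 10.6 [236.8686 302.0224] [0.3751 0.286 ]
355 19.1 [ 13.7662 312.6507] [0.8392 0.6272]
342 11.1 [172.4035 323.0439] [0.4772 0.4245]
375 19.1 [ 30.5893 326.16  ] [0.7706 0.6272]
401 19.1 [ 48.3092 340.2444] [0.7021 0.6269]
338 14.8 [  7.6154 348.1716] [0.768  0.6944]
432 15.4 [ 66.8843 355.2106] [0.6335 0.627 ]
443 19.1 [ 23.2844 364.1806] [0.7022 0.6982]
313 15.3 [ 42.9968 376.722 ] [0.6386 0.6915]
(0.4795, 0.3016) [201.8488 287.4857]
(0.4765, 0.4236) [172.8455 322.8927]
(0.3756, 0.2851) [236.9179 301.6763]
(0.589, -0.0278) [238.2871 198.1371]
```

Request:
carry_out(linear=[[-0.0014,0.0036,-0.04],[0,0,-0.045],[0,0,-0.04],[0,0,-0.03],[0,0,-0.015],[0,0,0],[0,0,0]], angular=[[0,0,0],[0,0,0],[0,0,0],[0,0,0],[0,0,0],[0,0,0],[0,0,0]], hand=[0.85,0.85,0.85,0.85,0.85,0.85,0.85])

```text
clock: 26.32
position: [0.4796, 0.3024, 0.2094]
ee_rot: [0.0, 0.998, -0.063, -0.0]
contact_force: [0.8, 0.3, 0.1]
width: 0.0723
gripper_force: 0.0
```

Request:
carry_out(linear=[[0,0,0],[0,0,0],[0,0,0],[0,0,0],[0,0,0],[0,0,0]], angular=[[0,0,0],[0,0,0],[0,0,0],[0,0,0],[0,0,0],[0,0,0]], hand=[0,0,0,0,0,0], force=50)

```text
clock: 26.82
position: [0.4798, 0.303, 0.2108]
ee_rot: [-0.001, 0.998, -0.063, 0.002]
contact_force: [0.6, -1.2, 6.7]
width: 0.0503
gripper_force: 52.3
```

Request:
carry_out(linear=[[0,0,0.01],[0,0,0.04],[0,0,0.05],[0,0,0.05],[0,0,0.02],[0,0,0],[0,0,0],[0,0,0]], angular=[[0,0,0],[0,0,0],[0,0,0],[0,0,0],[0,0,0],[0,0,0],[0,0,0],[0,0,0]], hand=[0,0,0,0,0,0,0,0])

```text
clock: 27.48
position: [0.4783, 0.3026, 0.2928]
ee_rot: [0.001, 0.998, -0.063, -0.001]
contact_force: [-0.5, -0.4, -1.3]
width: 0.0506
gripper_force: 52.2
```

Request:
carry_out(linear=[[0.03,-0.0616,0],[0.03,-0.0616,0],[0.03,-0.0616,0],[0.03,-0.0616,0],[0.03,-0.0616,0],[0.03,-0.0616,0],[0.03,-0.0616,0],[0.03,-0.0616,0]], angular=[[0,0,0],[0,0,0],[0,0,0],[0,0,0],[0,0,0],[0,0,0],[0,0,0],[0,0,0]], hand=[0,0,0,0,0,0,0,0])

```text
clock: 28.15
position: [0.599, 0.0548, 0.2921]
ee_rot: [0.0, 0.998, -0.063, -0.002]
contact_force: [0.8, 0.4, -1.4]
width: 0.0503
gripper_force: 52.4
```

Request:
carry_out(linear=[[0,0,0],[0,0,0],[0,0,-0.03],[0,0,-0.03],[0,0,0],[0,0,0],[0,0,0]], angular=[[0,0,0],[0,0,0],[0,0,0],[0,0,0],[0,0,0],[0,0,0],[0,0,0]], hand=[0,0,0,0,0,0,0])

```text
clock: 28.73
position: [0.5988, 0.0573, 0.2642]
ee_rot: [-0.0, 0.998, -0.062, -0.0]
contact_force: [-0.0, 0.5, -0.6]
width: 0.0508
gripper_force: 52.5
```

Request:
carry_out(linear=[[0.0014,-0.003,0],[0,0,-0.02],[0,0,-0.02],[0,0,-0.02],[0,0,-0.018],[0,0,-0.012],[0,0,-0.005],[0,0,0]], angular=[[0,0,0],[0,0,0],[0,0,0],[0,0,0],[0,0,0],[0,0,0],[0,0,0],[0,0,0]], hand=[0,0,0,0,0,0,0,0])

```text
clock: 29.4
position: [0.5994, 0.0549, 0.2157]
ee_rot: [0.0, 0.998, -0.063, -0.001]
contact_force: [0.0, -1.2, -2.1]
width: 0.0506
gripper_force: 52.5
```

Request:
carry_out(linear=[[0,0,-0.002],[0,0,0],[0,0,0]], angular=[[0,0,0],[0,0,0],[0,0,0]], hand=[0,0,0])

```text
clock: 29.65
position: [0.6, 0.0549, 0.2161]
ee_rot: [0.0, 0.998, -0.063, 0.0]
contact_force: [0.4, -0.4, -1.3]
width: 0.0504
gripper_force: 52.5
```

Request:
carry_out(linear=[[0,0,-0.002],[0,0,0],[0,0,0],[0,0,0],[0,0,0],[0,0,0],[0,0,0.01],[0,0,0.03]], angular=[[0,0,0],[0,0,0],[0,0,0],[0,0,0],[0,0,0],[0,0,0],[0,0,0],[0,0,0]], hand=[0,0,0.8,0.8,0.8,0.8,0.8,0.8])

```text
clock: 30.32
position: [0.5988, 0.0549, 0.2332]
ee_rot: [0.0, 0.998, -0.063, -0.002]
contact_force: [-0.5, 0.1, -0.7]
width: 0.0687
gripper_force: 0.0
```

Request:
carry_out(linear=[[0,0,0.06],[0,0,0.06],[-0.0498,0.051,0],[-0.0498,0.051,0],[-0.0498,0.051,0],[-0.0498,0.051,0],[-0.0498,0.051,0],[-0.0498,0.051,0]], angular=[[0,0,0],[0,0,0],[0,0,0],[0,0,0],[0,0,0],[0,0,0],[0,0,0],[0,0,0]], hand=[0.8,0.8,0.85,0.85,0.85,0.85,0.85,0.85])

```text
clock: 30.98
position: [0.449, 0.2088, 0.2953]
ee_rot: [-0.0, 0.998, -0.063, 0.0]
contact_force: [-0.5, 0.1, 0.3]
width: 0.072
gripper_force: 0.0
```

Request:
carry_out(linear=[[-0.0498,0.051,0],[-0.0498,0.051,0],[-0.0498,0.051,0],[0,0,0],[0,0,0],[0,0,0],[0,0,0]], angular=[[0,0,0],[0,0,0],[0,0,0],[0,0,0],[0,0,0],[0,0,0],[0,0,0]], hand=[0.85,0.85,0.85,0.85,0.85,0.85,0.85])

```text
clock: 31.57
position: [0.3765, 0.284, 0.295]
ee_rot: [0.0, 0.998, -0.063, 0.0]
contact_force: [-0.5, -0.1, -0.8]
width: 0.0726
gripper_force: 0.0
```

```bash
cat > look.py <<'E'
from h import *
import sys
np.set_printoptions(precision=4,suppress=True)
k=sys.argv[1]
im=img("top","top"+k); s=manip.get_state();print(s["position"],s["ee_rot"],s["qpos"][5])
for a,c,e,r in lids(im):
    if c[0]>60: print("top",a,round(r,1),p2w(*c,.058),p2w(*e,.058))
im=img("side","side"+k)
for a,c,e,r in lids(im):
    w=p2w(*c,.053,"side")
    if w[1]<.6: print("side",a,round(r,1),w)
E
python3 look.py 5
```

```text
[0.3766 0.2838 0.2949] [ 0.      0.998  -0.0637  0.0003] 2.196746552881473
top 230 8.6 [0.5997 0.0556] [0.5998 0.0558]
top 225 8.6 [ 0.5882 -0.0275] [ 0.5886 -0.0278]
top 253 9.0 [0.4766 0.423 ] [0.4767 0.4232]
top 128 8.2 [0.386 0.283] [0.3822 0.283 ]
top 1023 19.1 [0.2535 0.1333] [0.2533 0.1345]
side 1058 19.1 [0.2315 0.1678]
side 310 10.5 [0.3759 0.2861]
side 337 11.1 [0.4775 0.4243]
```

Request:
carry_out(linear=[[-0.002,0.0022,-0.04],[0,0,-0.045],[0,0,-0.04],[0,0,-0.03],[0,0,-0.015],[0,0,0],[0,0,0]], angular=[[0,0,0],[0,0,0],[0,0,0],[0,0,0],[0,0,0],[0,0,0],[0,0,0]], hand=[0.85,0.85,0.85,0.85,0.85,0.85,0.85])

```text
clock: 32.25
position: [0.3753, 0.2852, 0.2098]
ee_rot: [0.0, 0.998, -0.063, -0.0]
contact_force: [0.2, -0.4, 0.8]
width: 0.0729
gripper_force: 0.0
```

Request:
carry_out(linear=[[0,0,0],[0,0,0],[0,0,0],[0,0,0],[0,0,0],[0,0,0]], angular=[[0,0,0],[0,0,0],[0,0,0],[0,0,0],[0,0,0],[0,0,0]], hand=[0,0,0,0,0,0], force=50)

```text
clock: 32.75
position: [0.3752, 0.2856, 0.2111]
ee_rot: [-0.0, 0.998, -0.063, 0.001]
contact_force: [-0.1, -2.6, 5.7]
width: 0.0503
gripper_force: 51.9
```

Request:
carry_out(linear=[[0,0,0.01],[0,0,0.04],[0,0,0.05],[0,0,0.05],[0,0,0.02],[0,0,0],[0,0,0],[0.0192,-0.066,0]], angular=[[0,0,0],[0,0,0],[0,0,0],[0,0,0],[0,0,0],[0,0,0],[0,0,0],[0,0,0]], hand=[0,0,0,0,0,0,0,0])

```text
clock: 33.42
position: [0.3833, 0.2554, 0.2943]
ee_rot: [-0.002, 0.998, -0.061, -0.0]
contact_force: [1.3, -0.2, -1.0]
width: 0.0505
gripper_force: 52.5
```

Request:
carry_out(linear=[[0.0192,-0.066,0],[0.0192,-0.066,0],[0.0192,-0.066,0],[0.0192,-0.066,0],[0.0192,-0.066,0],[0.0192,-0.066,0],[0.0192,-0.066,0],[0.0192,-0.066,0]], angular=[[0,0,0],[0,0,0],[0,0,0],[0,0,0],[0,0,0],[0,0,0],[0,0,0],[0,0,0]], hand=[0,0,0,0,0,0,0,0])

```text
clock: 34.08
position: [0.4605, -0.013, 0.2933]
ee_rot: [-0.0, 0.998, -0.063, -0.002]
contact_force: [0.4, 0.5, -1.9]
width: 0.0503
gripper_force: 52.5
```

Request:
carry_out(linear=[[0,0,0],[0,0,0],[0,0,-0.03],[0,0,-0.03],[0,0,0],[0,0,0],[0,0,0]], angular=[[0,0,0],[0,0,0],[0,0,0],[0,0,0],[0,0,0],[0,0,0],[0,0,0]], hand=[0,0,0,0,0,0,0])

```text
clock: 34.67
position: [0.4609, -0.0106, 0.2648]
ee_rot: [-0.0, 0.998, -0.062, -0.0]
contact_force: [0.0, 0.6, -1.7]
width: 0.0501
gripper_force: 52.7
```

Request:
carry_out(linear=[[0.002,-0.0022,0],[0,0,-0.02],[0,0,-0.02],[0,0,-0.02],[0,0,-0.018],[0,0,-0.013],[0,0,-0.005],[0,0,0]], angular=[[0,0,0],[0,0,0],[0,0,0],[0,0,0],[0,0,0],[0,0,0],[0,0,0],[0,0,0]], hand=[0,0,0,0,0,0,0,0])

```text
clock: 35.33
position: [0.462, -0.0125, 0.2164]
ee_rot: [-0.0, 0.998, -0.063, -0.0]
contact_force: [-0.4, -0.2, -1.7]
width: 0.0506
gripper_force: 52.7
```

Request:
carry_out(linear=[[0,0,-0.002],[0,0,0],[0,0,0]], angular=[[0,0,0],[0,0,0],[0,0,0]], hand=[0,0,0])

```text
clock: 35.58
position: [0.4623, -0.0126, 0.2161]
ee_rot: [0.0, 0.998, -0.063, 0.0]
contact_force: [0.9, -0.6, -1.3]
width: 0.0505
gripper_force: 52.7
```

Request:
carry_out(linear=[[0,0,-0.002],[0,0,0],[0,0,0],[0,0,0],[0,0,0],[0,0,0],[0,0,0.01],[0,0,0.03]], angular=[[0,0,0],[0,0,0],[0,0,0],[0,0,0],[0,0,0],[0,0,0],[0,0,0],[0,0,0]], hand=[0,0,0.8,0.8,0.8,0.8,0.8,0.8])

```text
clock: 36.25
position: [0.4612, -0.0124, 0.2336]
ee_rot: [-0.0, 0.998, -0.063, -0.002]
contact_force: [0.1, -0.2, -0.3]
width: 0.0685
gripper_force: 0.0
```

Request:
carry_out(linear=[[0,0,0.06],[0,0,0.06],[0.0022,0.067,0],[0.0022,0.067,0],[0.0022,0.067,0],[0.0022,0.067,0],[0.0022,0.067,0],[0.0022,0.067,0]], angular=[[0,0,0],[0,0,0],[0,0,0],[0,0,0],[0,0,0],[0,0,0],[0,0,0],[0,0,0]], hand=[0.8,0.8,0.85,0.85,0.85,0.85,0.85,0.85])

```text
clock: 36.92
position: [0.4684, 0.19, 0.2953]
ee_rot: [-0.0, 0.998, -0.063, 0.0]
contact_force: [0.6, -0.8, -0.6]
width: 0.0725
gripper_force: 0.0
```

Request:
carry_out(linear=[[0.0022,0.067,0],[0.0022,0.067,0],[0.0022,0.067,0],[0.0022,0.067,0],[0.0022,0.067,0],[0.0022,0.067,0],[0.0022,0.067,0],[0,0,0]], angular=[[0,0,0],[0,0,0],[0,0,0],[0,0,0],[0,0,0],[0,0,0],[0,0,0],[0,0,0]], hand=[0.85,0.85,0.85,0.85,0.85,0.85,0.85,0.85])

```text
clock: 37.58
position: [0.4764, 0.4285, 0.2949]
ee_rot: [-0.003, 0.998, -0.061, 0.001]
contact_force: [0.3, 0.1, -0.3]
width: 0.0725
gripper_force: 0.0
```

Request:
carry_out(linear=[[0,0,0],[0,0,0],[0,0,0]], angular=[[0,0,0],[0,0,0],[0,0,0]], hand=[0.85,0.85,0.85])

```text
clock: 37.83
position: [0.4762, 0.4219, 0.2947]
ee_rot: [0.001, 0.998, -0.063, -0.0]
contact_force: [-0.1, 0.6, 0.7]
width: 0.0722
gripper_force: 0.0
```

```bash
python3 look.py 6
```

```text
[0.4763 0.4217 0.2948] [ 0.0004  0.998  -0.0635 -0.0002] 2.3134657651565744
top 233 8.7 [0.5968 0.0536] [0.5973 0.0534]
top 224 8.6 [ 0.5883 -0.0274] [ 0.5886 -0.0278]
top 87 8.1 [0.4898 0.4189] [0.4838 0.4198]
top 216 8.6 [ 0.4629 -0.0122] [ 0.4622 -0.0119]
top 1026 19.1 [0.2535 0.1334] [0.2533 0.1345]
side 135 7.8 [0.598  0.0605]
side 180 8.5 [ 0.4648 -0.0127]
side 1054 19.1 [0.2314 0.1679]
side 346 11.3 [0.4769 0.4246]
```

Request:
carry_out(linear=[[0.0006,0.0036,-0.04],[0,0,-0.045],[0,0,-0.04],[0,0,-0.03],[0,0,-0.015],[0,0,0],[0,0,0]], angular=[[0,0,0],[0,0,0],[0,0,0],[0,0,0],[0,0,0],[0,0,0],[0,0,0]], hand=[0.85,0.85,0.85,0.85,0.85,0.85,0.85])

```text
clock: 38.52
position: [0.477, 0.4243, 0.2101]
ee_rot: [0.0, 0.998, -0.063, 0.0]
contact_force: [0.1, -0.2, 1.6]
width: 0.0724
gripper_force: 0.0
```

Request:
carry_out(linear=[[0,0,0],[0,0,0],[0,0,0],[0,0,0],[0,0,0],[0,0,0]], angular=[[0,0,0],[0,0,0],[0,0,0],[0,0,0],[0,0,0],[0,0,0]], hand=[0,0,0,0,0,0], force=50)

```text
clock: 39.02
position: [0.4773, 0.425, 0.2116]
ee_rot: [-0.001, 0.998, -0.063, 0.001]
contact_force: [1.0, -1.6, 5.9]
width: 0.0501
gripper_force: 52.7
```

Request:
carry_out(linear=[[0,0,0.01],[0,0,0.04],[0,0,0.05],[0,0,0.05],[0,0,0.02],[-0.0007,-0.064,0],[-0.0007,-0.064,0],[-0.0007,-0.064,0]], angular=[[0,0,0],[0,0,0],[0,0,0],[0,0,0],[0,0,0],[0,0,0],[0,0,0],[0,0,0]], hand=[0,0,0,0,0,0,0,0])

```text
clock: 39.68
position: [0.475, 0.328, 0.2944]
ee_rot: [0.0, 0.998, -0.062, -0.0]
contact_force: [0.3, -0.8, -1.1]
width: 0.0505
gripper_force: 52.5
```

Request:
carry_out(linear=[[-0.0007,-0.064,0],[-0.0007,-0.064,0],[-0.0007,-0.064,0],[-0.0007,-0.064,0],[-0.0007,-0.064,0],[-0.0007,-0.064,0],[-0.0007,-0.064,0],[-0.0007,-0.064,0]], angular=[[0,0,0],[0,0,0],[0,0,0],[0,0,0],[0,0,0],[0,0,0],[0,0,0],[0,0,0]], hand=[0,0,0,0,0,0,0,0])

```text
clock: 40.35
position: [0.4721, 0.0714, 0.2943]
ee_rot: [-0.0, 0.998, -0.063, -0.0]
contact_force: [0.8, 0.2, -1.3]
width: 0.0503
gripper_force: 52.5
```

Request:
carry_out(linear=[[0,0,0],[0,0,0],[0,0,-0.03],[0,0,-0.03],[0,0,0],[0,0,0],[0,0,0]], angular=[[0,0,0],[0,0,0],[0,0,0],[0,0,0],[0,0,0],[0,0,0],[0,0,0]], hand=[0,0,0,0,0,0,0])

```text
clock: 40.93
position: [0.473, 0.0736, 0.2651]
ee_rot: [-0.0, 0.998, -0.062, 0.0]
contact_force: [0.5, -0.6, -0.9]
width: 0.0502
gripper_force: 52.7
```

Request:
carry_out(linear=[[-0.0004,-0.003,0],[0,0,-0.02],[0,0,-0.02],[0,0,-0.02],[0,0,-0.018],[0,0,-0.013],[0,0,-0.005],[0,0,0]], angular=[[0,0,0],[0,0,0],[0,0,0],[0,0,0],[0,0,0],[0,0,0],[0,0,0],[0,0,0]], hand=[0,0,0,0,0,0,0,0])

```text
clock: 41.6
position: [0.4725, 0.0713, 0.2163]
ee_rot: [0.0, 0.998, -0.063, -0.0]
contact_force: [0.1, -0.8, -1.4]
width: 0.0498
gripper_force: 52.7
```

Request:
carry_out(linear=[[0,0,-0.002],[0,0,0],[0,0,0]], angular=[[0,0,0],[0,0,0],[0,0,0]], hand=[0,0,0])

```text
clock: 41.85
position: [0.4728, 0.0712, 0.2161]
ee_rot: [0.0, 0.998, -0.063, 0.0]
contact_force: [-0.4, 0.6, -1.7]
width: 0.0502
gripper_force: 52.7
```

Request:
carry_out(linear=[[0,0,-0.002],[0,0,0],[0,0,0],[0,0,0],[0,0,0],[0,0,0],[0,0,0.01],[0,0,0.03]], angular=[[0,0,0],[0,0,0],[0,0,0],[0,0,0],[0,0,0],[0,0,0],[0,0,0],[0,0,0]], hand=[0,0,0.8,0.8,0.8,0.8,0.8,0.8])

```text
clock: 42.52
position: [0.4717, 0.0712, 0.2335]
ee_rot: [0.0, 0.998, -0.063, -0.002]
contact_force: [-0.4, 0.3, -0.7]
width: 0.0685
gripper_force: 0.0
```

Request:
carry_out(linear=[[0,0,0.07],[0,0,0.07],[0,0,0.07],[0.0166,-0.068,0],[0.0166,-0.068,0],[0.0166,-0.068,0],[0.0166,-0.068,0],[0.0166,-0.068,0]], angular=[[0,0,0],[0,0,0],[0,0,0],[0,0,0],[0,0,0],[0,0,0],[0,0,0],[0,0,0]], hand=[0.8,0.8,0,0,0,0,0,0])

```text
clock: 43.18
position: [0.5141, -0.1002, 0.3403]
ee_rot: [0.0, 0.998, -0.063, 0.0]
contact_force: [1.0, 0.8, -0.9]
width: 0.0004
gripper_force: 0.0
```

Request:
carry_out(linear=[[0.0166,-0.068,0],[0.0166,-0.068,0],[0,0,0],[0,0,0],[0,0,0]], angular=[[0,0,0],[0,0,0],[0,0,0],[0,0,0],[0,0,0]], hand=[0,0,0,0,0])

```text
clock: 43.6
position: [0.5303, -0.1665, 0.3395]
ee_rot: [-0.001, 0.998, -0.063, -0.001]
contact_force: [0.1, 0.6, 0.4]
width: -0.0002
gripper_force: 0.0
```

```bash
python3 look.py 7
python3 - <<'E'
from h import *
a=cv2.imread("pics/top0.png");b=cv2.imread("pics/side0.png");c=cv2.imread("pics/top7.png");d=cv2.imread("pics/side7.png")
r=lambda im,x0,y0,x1,y1,k:cv2.resize(im[y0:y1,x0:x1],None,fx=k,fy=k,interpolation=cv2.INTER_CUBIC)
o=np.vstack([np.hstack([r(a,385,205,435,255,6),r(b,310,105,360,155,6)]),np.hstack([r(c,190,150,290,250,3),r(d,190,150,290,250,3)])])
cv2.imwrite("pics/m1.png",o)
E
```

```text
[ 0.5302 -0.1659  0.3396] [-0.0004  0.998  -0.0627 -0.0005] 1.2675315319539793
top 233 8.7 [0.5969 0.0536] [0.5968 0.0538]
top 224 8.6 [ 0.5882 -0.0275] [ 0.5884 -0.0283]
top 234 8.7 [0.4726 0.0715] [0.4723 0.0716]
top 230 8.6 [ 0.462 -0.012] [ 0.4621 -0.012 ]
top 1019 19.1 [0.2535 0.1335] [0.2533 0.1345]
side 175 13.9 [ 0.5913 -0.0281]
side 180 13.5 [0.5995 0.0542]
side 197 14.2 [ 0.4636 -0.0119]
side 196 13.8 [0.473  0.0733]
side 1052 19.1 [0.2314 0.1679]
```

View pics/m1.png

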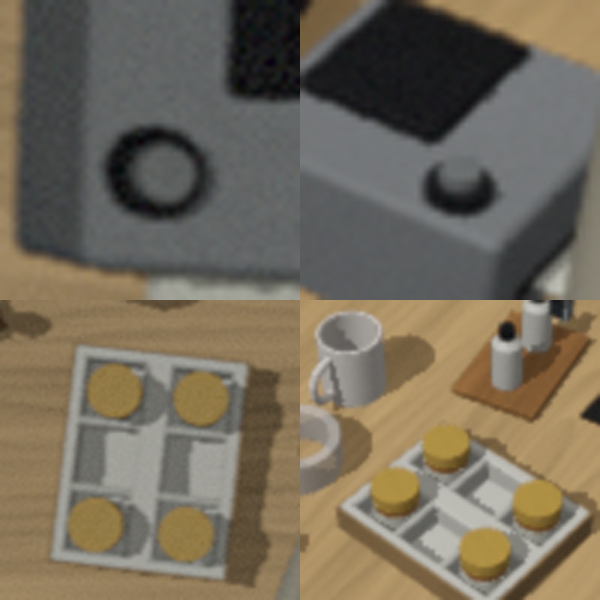

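All four jars sit level in the corner pockets. The button's grey top is at top px ≈(412.1,233.3) and side px ≈(336.3,133.8).

Run:
```python
from h import *
for z in np.arange(.10,.135,.005): print(round(z,3),p2w(412.1,233.3,z),p2w(336.3,133.8,z,"side"))
im=cv2.imread("pics/top7.png");crop(im,290,190,440,300,5,"c8")
```

```text
0.1 [ 0.44310337 -0.44032021] [ 0.45008784 -0.45105016]
0.105 [ 0.44333713 -0.43830468] [ 0.44777334 -0.44476859]
0.11 [ 0.44357088 -0.43628916] [ 0.44545884 -0.43848701]
0.115 [ 0.44380464 -0.43427364] [ 0.44314433 -0.43220544]
0.12 [ 0.44403839 -0.43225812] [ 0.44082983 -0.42592386]
0.125 [ 0.44427215 -0.4302426 ] [ 0.43851532 -0.41964229]
0.13 [ 0.44450591 -0.42822708] [ 0.43620082 -0.41336071]
0.135 [ 0.44473966 -0.42621156] [ 0.43388631 -0.40707914]
```

Request:
carry_out(linear=[[-0.0216,-0.0673,0],[-0.0216,-0.0673,0],[-0.0216,-0.0673,0],[-0.0216,-0.0673,0],[-0.0216,-0.0673,0],[-0.0216,-0.0673,0],[-0.0216,-0.0673,0],[-0.0216,-0.0673,0]], angular=[[0,0,0],[0,0,0],[0,0,0],[0,0,0],[0,0,0],[0,0,0],[0,0,0],[0,0,0]], hand=[0,0,0,0,0,0,0,0])

```text
clock: 44.37
position: [0.4441, -0.4358, 0.3401]
ee_rot: [-0.0, 0.998, -0.062, 0.0]
contact_force: [0.5, -0.1, -0.8]
width: -0.0001
gripper_force: 0.0
```

Request:
carry_out(linear=[[0,0,0],[0,0,0],[0,0,-0.03],[0,0,-0.03],[0,0,-0.015],[0,0,0],[0,0,0]], angular=[[0,0,0],[0,0,0],[0,0,0],[0,0,0],[0,0,0],[0,0,0],[0,0,0]], hand=[0,0,0,0,0,0,0])

```text
clock: 44.95
position: [0.4449, -0.4345, 0.3022]
ee_rot: [-0.0, 0.998, -0.062, -0.0]
contact_force: [-1.0, 0.4, -0.6]
width: 0.0004
gripper_force: 0.0
```

Run:
```python
from h import *
s=manip.get_state();print(s["position"],s["contact_force"])
im=img("top","top8");d=img("side","side8")
r=lambda im,x0,y0,x1,y1,k:cv2.resize(im[y0:y1,x0:x1],None,fx=k,fy=k,interpolation=cv2.INTER_CUBIC)
o=np.hstack([r(d,310,85,380,155,5),r(im,290,150,430,290,2.5)])
cv2.imwrite("pics/m2.png",o)
```

```text
[ 0.44487835 -0.43454926  0.30220864] [-1.04032612  0.43644725 -0.64261808]
```

View pics/m2.png

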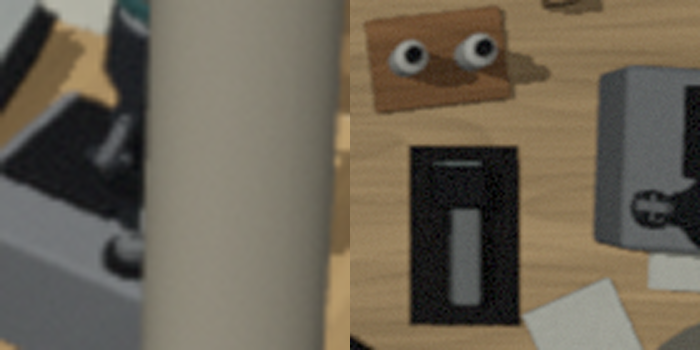

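The fingertips are over the button; scanner and bottles are in place. Pressing slowly.

Request:
carry_out(linear=[[-0.001,0,-0.014],[0,0,-0.01],[0,0,-0.004],[0,0,-0.004],[0,0,0],[0,0,0]], angular=[[0,0,0],[0,0,0],[0,0,0],[0,0,0],[0,0,0],[0,0,0]], hand=[0,0,0,0,0,0])

```text
clock: 45.55
position: [0.4442, -0.4362, 0.2893]
ee_rot: [0.001, 0.998, -0.063, 0.002]
contact_force: [-1.0, 2.7, 14.5]
width: 0.0002
gripper_force: 7.1
```

Request:
carry_out(linear=[[0,0,-0.006],[0,0,0],[0,0,0]], angular=[[0,0,0],[0,0,0],[0,0,0]], hand=[0,0,0])

```text
clock: 45.8
position: [0.4441, -0.436, 0.289]
ee_rot: [0.002, 0.998, -0.063, 0.002]
contact_force: [-4.3, 4.7, 26.6]
width: -0.0002
gripper_force: 13.4
```

Request:
carry_out(linear=[[0,0,0.02],[0,0,0.01],[0,0,0],[0,0,0]], angular=[[0,0,0],[0,0,0],[0,0,0],[0,0,0]], hand=[0,0,0,0])

```text
clock: 46.13
position: [0.4435, -0.4358, 0.2976]
ee_rot: [-0.0, 0.998, -0.063, -0.0]
contact_force: [0.1, 0.0, -0.1]
width: 0.0001
gripper_force: 0.0
```

Request:
carry_out(linear=[[0,0,-0.004],[0,0,0],[0,0,0]], angular=[[0,0,0],[0,0,0],[0,0,0]], hand=[0,0,0])

```text
clock: 46.38
position: [0.4436, -0.4359, 0.2952]
ee_rot: [-0.001, 0.998, -0.063, -0.001]
contact_force: [-0.7, -0.3, 0.5]
width: 0.0001
gripper_force: 0.6
```

Request:
carry_out(linear=[[0,0,-0.004],[0,0,0],[0,0,0]], angular=[[0,0,0],[0,0,0],[0,0,0]], hand=[0,0,0])

```text
clock: 46.63
position: [0.4436, -0.4358, 0.2939]
ee_rot: [-0.0, 0.998, -0.063, -0.0]
contact_force: [-1.2, 0.2, 2.7]
width: 0.0001
gripper_force: 1.0
```

Request:
carry_out(linear=[[0,0,-0.004],[0,0,0],[0,0,0]], angular=[[0,0,0],[0,0,0],[0,0,0]], hand=[0,0,0])

```text
clock: 46.88
position: [0.4437, -0.4359, 0.2922]
ee_rot: [-0.0, 0.998, -0.063, -0.0]
contact_force: [-1.1, 0.2, 3.0]
width: 0.0
gripper_force: 1.4
```

Request:
carry_out(linear=[[0,0,-0.004],[0,0,0],[0,0,0]], angular=[[0,0,0],[0,0,0],[0,0,0]], hand=[0,0,0])

```text
clock: 47.13
position: [0.4437, -0.4359, 0.2903]
ee_rot: [0.0, 0.998, -0.063, -0.0]
contact_force: [-1.5, 0.7, 3.9]
width: -0.0001
gripper_force: 1.9
```

Request:
carry_out(linear=[[0,0,-0.004],[0,0,0],[0,0,0]], angular=[[0,0,0],[0,0,0],[0,0,0]], hand=[0,0,0])

```text
clock: 47.38
position: [0.4437, -0.4359, 0.2894]
ee_rot: [0.0, 0.998, -0.063, 0.0]
contact_force: [-2.2, 2.0, 9.3]
width: -0.0006
gripper_force: 4.5
```

Request:
carry_out(linear=[[0,0,-0.004],[0,0,0],[0,0,0]], angular=[[0,0,0],[0,0,0],[0,0,0]], hand=[0,0,0])

```text
clock: 47.63
position: [0.4436, -0.4357, 0.2892]
ee_rot: [0.001, 0.998, -0.063, 0.001]
contact_force: [-3.9, 4.3, 17.8]
width: 0.0002
gripper_force: 8.7
```

The spring region ran from 0.295 to 0.2895 (6 mm) and then hit a hard stop, so the button was fully pressed. Retreating and checking.

Request:
carry_out(linear=[[0,0,0.02],[0,0,0.04],[0,0,0.06],[0,0,0.06],[0,0,0],[0,0,0],[0,0,0],[0,0,0]], angular=[[0,0,0],[0,0,0],[0,0,0],[0,0,0],[0,0,0],[0,0,0],[0,0,0],[0,0,0]], hand=[0,0,0,0,0,0,0,0])

```text
clock: 48.3
position: [0.4436, -0.4357, 0.3744]
ee_rot: [-0.001, 0.998, -0.063, -0.001]
contact_force: [0.4, -0.1, -0.1]
width: -0.0
gripper_force: 0.0
```

```bash
python3 look.py 9; python3 -c "
from h import *
crop(cv2.imread('pics/top9.png'),60,90,430,330,2,'f9')"
```

```text
[ 0.4436 -0.4357  0.3744] [-0.0012  0.998  -0.0629 -0.0011] 0.8084146864332539
top 232 8.7 [0.5969 0.0535] [0.5968 0.0538]
top 225 8.6 [ 0.5882 -0.0273] [ 0.5886 -0.0278]
top 234 8.7 [0.4726 0.0718] [0.4721 0.072 ]
top 223 8.5 [ 0.4621 -0.0114] [ 0.4625 -0.0118]
top 1017 19.1 [0.2534 0.1334] [0.2533 0.1345]
side 170 13.8 [ 0.5917 -0.028 ]
side 175 13.5 [0.5997 0.0537]
side 189 13.5 [ 0.4642 -0.0126]
side 192 13.8 [0.4733 0.0729]
side 1031 19.1 [0.2325 0.1691]
```

View pics/f9.png

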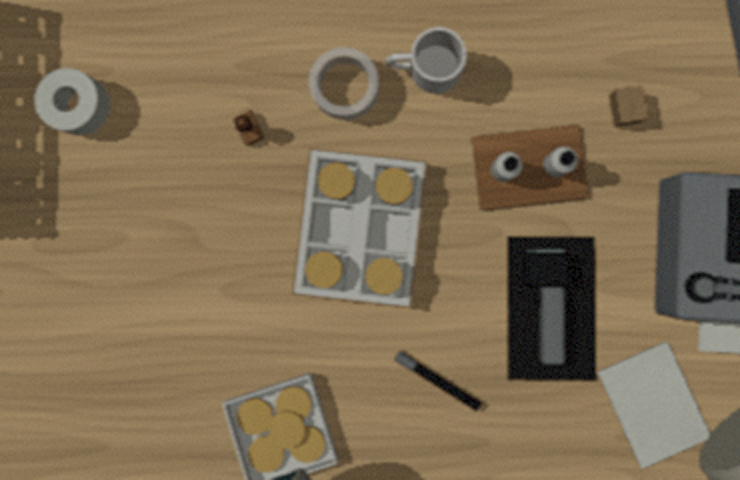

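The final picture shows four jars in the tray's corner pockets, two bottles on the board (crop (508,165) and (565,158)), and the scanner centred on the mat. The bystanders haven't moved and the robot is clear.

```bash
python3 -c "
from rig import manip
print(manip.sign_off())"
```

```text
the job is handed in; nothing more can be done
None
```

I handed the job in at about 48 s: the scanner lies flat on the mat, both bottles stand on the board, all four table jars sit in the tray's corner pockets, and the printer button was pressed fully down; the hand-in returned no verdict.

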